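Seat a deck-lamp lens in its three-point holder

TASK

Take the round lens off its cork pad, lay it glass up on the holder's board in front of the two headed posts, and push the clamp slide up so that the lens goes home under both heads and is held snugly by both posts and the sprung nose and cannot rock. Squeeze it firmly but gently (it is glass: stop as soon as the nose spring has clearly begun to give), let go, and leave the other things on the bench alone.

Things in the scene. Friction and masses are not known exactly. Their poses are not given: they have to be found in the camera images.
- lens: round lens in a plain aluminium rim: 56 mm diameter, rim 16 mm high, low glass dome on top to 21 mm, about 0.14 kg. Starts flat, glass up, on the cork pad. Origin: centre of its flat underside; z up out of the glass.
- pad: fixed cork pad, 110 x 110 x 8 mm, on which the lens starts (up to 15 mm off its centre). Origin: centre of its underside, on the bench.
- holder: fixed three-point lens holder: a wooden board 190 (x) x 96 (y) x 12 mm with two brass headed posts at its +x end and a sliding clamp (the jaw) at its -x end. Origin: centre of the board's underside; its +x axis points from the clamp to the posts, z up. The top of the board, on which the lens must lie, is at z = 12 mm.
- home (a point): point on the board's top where the centre of the lens's underside lies when home: 40 mm along the holder's +x from its origin. Axes as the holder's. A lens laid 10 to 18 mm short of it (towards the jaw) clears the post heads and the nose; from there it slides home under the heads along +x. Fingers have free room at the lens's +y and -y sides.
- post_l: fixed brass post on the holder's +y side, 22 mm beyond (+x) and 26 mm beside home: a stem with a slippery 12 mm nylon ball centred 8 mm above the board and a flat head, 20 mm in diameter, from 18 to 22 mm above the board, that overhangs the rim of a seated lens by 4 mm. Origin: foot of the post on the board's top.
- post_r: the same post on the holder's -y side.
- jaw: clamp slide: steel block 30 (x) x 36 (y) x 24 mm on the board, which carries a grip fin and a sprung nose. Origin: centre of its underside, on the board's top; axes as the holder's. It slides along the holder's x: starts 59 to 65 mm behind the holder's origin, goes at most to 5 mm ahead of it, and stays where it is left. Friction: about 8 N to slide it either way.
- fin (a point): middle of the jaw's upright wooden grip fin, 24 (x) x 14 (y) x 30 mm high, from 24 to 54 mm above the board's top; this point is 39 mm above it, over the jaw's origin.
- nose_root (a point): middle of the jaw's +x face, 8 mm above the board, where the nose comes out: a 10 mm nylon ball on a set screw, its tip 7 to 27 mm ahead of this point. It is set differently each time and not reported: feel where it meets the lens. It is sprung: pressing the seated lens, it gives 1 mm per 5 N, at most 4 mm. A squeeze of 5 to 7 N is right, under 3 N too loose, over 12 N risks the glass.
- tin: bystander: small round tin, 44 mm diameter, 60 mm high, loose. Origin: centre of its underside.
- driver: bystander: screwdriver, 190 mm long, lying loose.
- wedge: bystander: wooden block 60 x 32 x 18 mm, loose. Origin: centre of its underside.
- collar: bystander: brass ring 40 mm in diameter, 12 mm high, loose. Origin: centre of its underside.
Mind the look-alikes: they are no part of the job. What is shaped like the lens but green or turquoise is not meant.

How it is judged:
By the outcome, as a careful person would: the job done as asked, in the order asked, and still so for the second after the job is handed in, with the robot touching nothing.
It also fails if it takes over 53 s, if anything falls off the work surface, if the arm or the gripper's body presses on something with over 40 N, if the wrist force passes 120 N, or if a joint passes its speed limit or range.

ROBOT

A 6-joint arm with a two-finger parallel gripper is mounted at the origin on the work surface. World frame = base frame: x ahead of the robot, y to its left, z up, the work surface at z = 0. Lengths are in m, angles in rad, forces in N, time in s.
With the tool pointing down it reaches from about 0.275 to 0.85 m from the base axis. Payload 5.2 kg.
Tool frame: the origin (TCP) lies at the very end of the fingers, on their centre line; the grasp point (between the pads) lies 19 mm behind it; z points along the fingers, y is the line along which they close (so a half turn about z gives the same grasp; the last joint's range is limited). The gripper opens to 85 mm and grips with 20 to 120 N. Pads are 22 mm wide; open, the fingers measure 114 mm over their backs; the gripper's body (76 mm by 85 mm) begins 54 mm behind the grasp point. The pads swing forward as they close: fully open they stand 13 mm farther back than shut.
Start: joints at [1.034, 0.259, 1.535, -0, 1.348, -0.203], TCP at [0.18, 0.52, 0.231] pointing down, gripper open.
Joint ranges: [-3.14, 3.14], [-0.91, 2.08], [0.19, 2.58], [-1.22, 4.36], [0.22, 2.71], [-3.12, 3.12]. Speed limits (rad/s): [2.57, 2.57, 3.14, 3.14, 3.14, 3.14].

INTERFACE

Orientations are given as [roll, pitch, yaw] about the fixed x, y, z axes, in that order (R = Rz(yaw) Ry(pitch) Rx(roll)).
In Python, from plant import readout, imaging, env gives the robot as it stands. The module is installed in compiled form; this text tells all that it offers.
- The arm moves only by the tool drive_tool, never from a script. Its argument "increments" is a list of rows, each an object of numbers: "claw": the closure, from -1 (fully open) to 1 (shut); "tx", "ty", "tz": the shift along the tool's x, y, z in units of 30 mm (1.0 is 30 mm); "wx", "wy", "wz": the turn, a rotation vector about the tool's x, y, z in degrees. In form: [{"claw": .., "tx": .., "ty": .., "tz": .., "wx": .., "wy": .., "wz": ..}, ...]. A call has 1 to 10 rows; each row is the pose to reach, as a shift and turn from the pose commanded when the call began, along the tool's axes at that moment; what a row does not reach only later rows make up. A row lasts 1/10 s, in which the tool goes at most 50 mm and 8.59 degrees, less where a joint would pass 70% of its speed; a pose out of reach is approached as far as the arm can. A call with a gripper value outside its range is refused whole. The fingers move at their own pace and stop on an object; the grip force is fixed at half the most. Time passes only in rows, so rows that repeat a pose let the fingers close. It gives the time, the measured TCP pose, the force, the opening and the grip force at its end, in the units of the state.
- readout.get_obs(): the state, without advancing time (a new reading comes with each control period).
- imaging.grab_frame(name): name is "side" or "top" or "wrist"; returns a dict with "image" (480x640x3 uint8, red, green, blue), "vfov" (degrees; the focal length in pixels is half the picture's height over the tangent of half this angle, whatever the lens; pixels are square), "cx", "cy" (the principal point, pixels), "k1" (the pictures are not rectified: a ray, as slopes to the right and down, at radius r is drawn at 1 + k1 r^2 times it, then the intrinsics apply), "rvec" (rotation vector, rad) and "tvec" (3), from world to camera coordinates, as OpenCV has them. Camera axes: x right, y down, z forward; pixel columns grow to the right and rows downward; lengths in m; the calibration is good to about 2 mm. A picture is of the moment at which its call begins. There is no depth.
- env.sign_off(): hands the job in; it is judged then, once.
The state is a dict: "clock": time; "joints": joint angles; "dq": joint speeds; "tau": joint torques, N m; "eef_pos": TCP position; "tcp_rot": TCP orientation; "ft_force": force on the tool from outside, world axes, zero at the start; "wrist_torque": the same for the moment, N m; "width": opening from 0.0 (shut) to 1.0 (fully open); "grip_force": force on a finger pad.
Only numpy, scipy, OpenCV 4.12 (cv2) and the standard library are available. Lean on these libraries where they do the work, as an engineer would, in place of code of your own. Each camera call takes 0.05 s, during which the arm holds its last target. There are 200 camera calls.

## Working session

There is one attempt and no reset: what is moved stays moved. The work goes in short steps, Python scripts to look and compute and a tool call to move; the robot and the scene stay as the last step left them, time stands still between calls to the robot, and variables do not carry over. Pictures are saved under pics/ and viewed, at most 10 in all, crops included, and the job is handed in when it is done.

Besides the shell and the picture viewer there is one more tool, called in YAML: its name, and indented under it one key for each argument. drive_tool: Moves the arm, as the interface text tells. Its arguments: {"type":"object","properties":{"increments":{"type":"array","items":{"type":"object","properties":{"claw":{"type":"number"},"tx":{"type":"number"},"ty":{"type":"number"},"tz":{"type":"number"},"wx":{"type":"number"},"wy":{"type":"number"},"wz":{"type":"number"}}}}},"required":["increments"]}

```bash
mkdir -p pics; cat > h.py <<'E'
import numpy as np, cv2
from plant import readout, imaging, env
def grab(n,save=None):
    f=imaging.grab_frame(n)
    if save: cv2.imwrite('pics/'+save,f['image'][:,:,::-1])
    return f
def cam(f):
    R=cv2.Rodrigues(np.array(f['rvec'],float))[0]; t=np.array(f['tvec'],float).ravel()
    F=240/np.tan(np.radians(f['vfov'])/2); return R,t,F
def ray(f,u,v):
    R,t,F=cam(f); d=np.array([(u-f['cx'])/F,(v-f['cy'])/F]); s=d.copy()
    for _ in range(30): s=d/(1+f['k1']*(s@s))
    return -R.T@t, R.T@np.array([s[0],s[1],1.])
def onz(f,u,v,z):
    c,d=ray(f,u,v); return c+d*(z-c[2])/d[2]
def tri(f1,p1,f2,p2):
    c1,d1=ray(f1,*p1); c2,d2=ray(f2,*p2)
    s=np.linalg.lstsq(np.c_[d1,-d2],c2-c1,rcond=None)[0]
    a,b=c1+s[0]*d1,c2+s[1]*d2; return (a+b)/2,np.linalg.norm(a-b)
def proj(f,P):
    R,t,F=cam(f); q=R@np.array(P)+t; s=q[:2]/q[2]; s=s*(1+f['k1']*(s@s)); return s*F+[f['cx'],f['cy']]
E
python3 - <<'E'
from h import *
import pickle
for n in ['top','side','wrist']:
    f=grab(n,n+'0.png'); pickle.dump(f,open(n+'0.pkl','wb'))
    print(n,f['vfov'],f['cx'],f['cy'],f['k1'],(-cam(f)[0].T@cam(f)[1]).round(3))
print(readout.get_obs())
E
```

```text
top 55.32755579471183 321.75611715305166 238.8652331196836 -0.09923835649327149 [ 0.482 -0.007  0.858]
side 57.50726028157274 321.23361955829023 238.9701209960483 -0.10956563141690069 [0.275 0.537 0.46 ]
wrist 69.44659596823388 323.9049113592526 238.83673913067437 -0.006297999077560583 [0.103 0.547 0.373]
{'clock': 0.15, 'joints': array([ 1.03423056e+00,  2.59182925e-01,  1.53584729e+00, -2.65733702e-05,
        1.34801798e+00, -2.02763081e-01]), 'dq': array([-0.0012059 , -0.00257269, -0.00383199,  0.00127774,  0.00018945,
       -0.00062446]), 'tau': array([ 1.83985198e-03, -4.46383560e+01, -2.90818852e+01, -3.17107288e-04,
        8.30122823e-03,  2.60758156e-05]), 'eef_pos': array([0.1799497 , 0.51928523, 0.23065547]), 'tcp_rot': array([-3.14016171e+00, -2.67734525e-04,  2.80779567e+00]), 'ft_force': array([-0.06774189, -0.30642523,  0.31892148]), 'wrist_torque': array([ 0.01228042,  0.0140989 , -0.02276331]), 'grip_force': 0.0, 'width': 1.002972551215222}
```

View pics/top0.png

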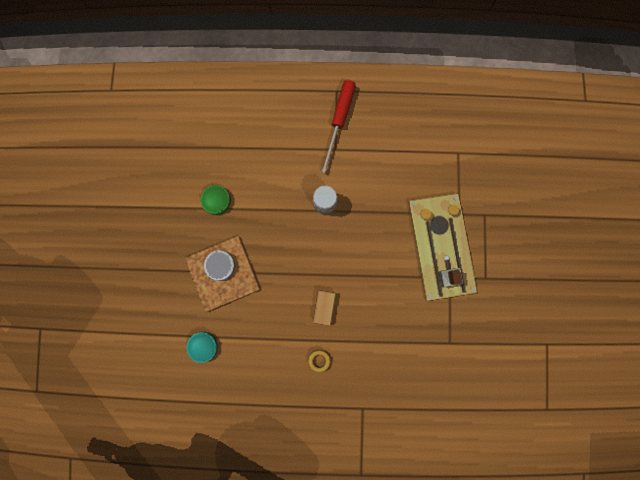

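View pics/side0.png

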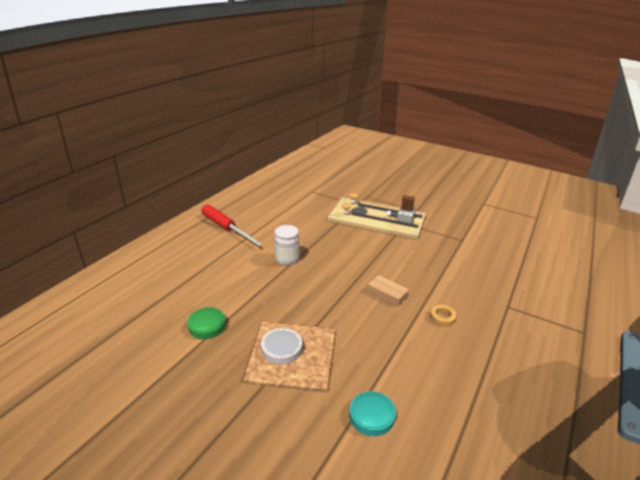

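Top view: the grey rimmed lens is on the cork pad at (219,265). Look-alikes are the green disc (216,200), the turquoise disc (202,347), and the grey tin lid (325,199). The holder runs (409..477, 194..301), with its posts at the top (426,214)/(454,210) and the jaw at (453,277). In the side view the lens is at (282,345) and the holder near (378,216). I choose the lens on the pad.

```bash
cat > m.py <<'E'
from h import *
import pickle
T=pickle.load(open('top0.pkl','rb'));S=pickle.load(open('side0.pkl','rb'))
def blob(f,box,cond):
    x0,y0,x1,y1=box; hsv=cv2.cvtColor(f['image'],cv2.COLOR_RGB2HSV)[y0:y1,x0:x1].astype(int)
    m=cond(hsv[...,0],hsv[...,1],hsv[...,2]).astype(np.uint8)
    m=cv2.morphologyEx(m,cv2.MORPH_OPEN,np.ones((3,3)))
    c=max(cv2.findContours(m,0,2)[0],key=cv2.contourArea); return c+[x0,y0]
g=lambda h,s,v:(s<70)&(v>70)
ct=blob(T,(190,240,255,300),g);cs=blob(S,(250,320,320,375),g)
for n,c in (('t',ct),('s',cs)): print(n,cv2.fitEllipse(c),cv2.boundingRect(c))
et=cv2.fitEllipse(ct)[0];es=cv2.fitEllipse(cs)[0]
print('lens tri',tri(T,et,S,es),'on z.024',onz(T,*et,.024)[:2],onz(S,*es,.024)[:2])
q=cv2.boundingRect(ct);print('diam',np.linalg.norm(onz(T,q[0],et[1],.024)-onz(T,q[0]+q[2],et[1],.024)))
w=lambda h,s,v:(h>18)&(h<35)&(s>40)&(s<150)&(v>130)
bt=blob(T,(395,180,490,310),w);bs=blob(S,(320,190,435,240),w)
for n,f,c in(('t',T,bt),('s',S,bs)):
    r=cv2.minAreaRect(c); print(n,r,cv2.contourArea(c))
    hull=cv2.convexHull(c); a=cv2.approxPolyDP(hull,5,True)[:,0]; print(a.tolist()); print([onz(f,*p,.012).round(4).tolist() for p in a])
im=np.hstack([cv2.resize(T['image'][230:320,170:270],(400,360),interpolation=cv2.INTER_CUBIC),cv2.resize(T['image'][185:309,395:495],(400,496),interpolation=cv2.INTER_CUBIC)[:360]])
cv2.imwrite('pics/crop0.png',im[:,:,::-1])
E
python3 m.py
```

```text
t ((218.657958984375, 265.0315856933594), (29.438777923583984, 29.970680236816406), 71.12476348876953) (204, 250, 30, 31)
s ((281.2939453125, 345.53857421875), (35.996795654296875, 41.45820236206055), 84.21573638916016) (261, 328, 42, 36)
lens tri (array([0.53147596, 0.19806817, 0.01853754]), np.float64(0.0009185976766505519)) on z.024 [0.53156125 0.19695575] [0.52786094 0.20211277]
diam 0.055969712421151785
t ((442.2491149902344, 246.1116180419922), (101.15652465820312, 49.55863571166992), 79.75591278076172) 1520.5
[[453, 195], [460, 207], [438, 298], [432, 299], [410, 201]]
[[0.6754, -0.2376, 0.012], [0.6526, -0.2506, 0.012], [0.4813, -0.208, 0.012], [0.4793, -0.1968, 0.012], [0.6617, -0.1556, 0.012]]
s ((375.36236572265625, 218.95870971679688), (89.17362976074219, 22.508920669555664), 16.699243545532227) 661.0
[[330, 215], [348, 199], [418, 232]]
[[0.6624, -0.1641, 0.012], [0.6651, -0.2498, 0.012], [0.4808, -0.2, 0.012]]
```

View pics/crop0.png

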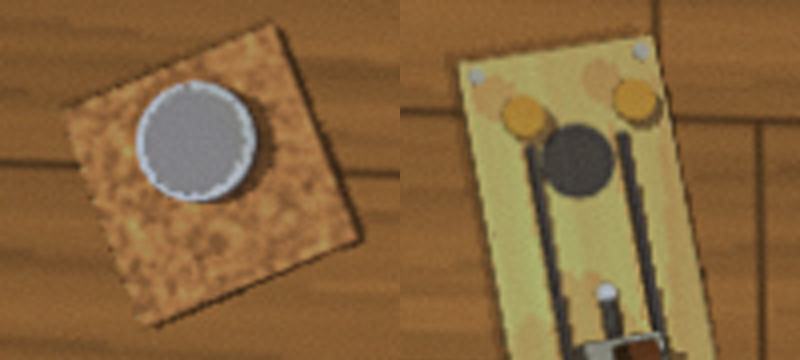

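Left half of the crop: a grey disc with a bright aluminium rim on the cork, so the lens is confirmed. Its diameter measures 56 mm. Right half: two brass heads, a dark home disc at about top pixel (439,225), and the nose ball near (446.5,258).

Next I'll work out the move for a wrist view over the lens.

```bash
cat >> h.py <<'E'
from scipy.spatial.transform import Rotation as Ro
def inc(p,yaw,o=None):
    o=o or readout.get_obs(); R=Ro.from_euler('xyz',o['tcp_rot'])
    d=R.inv().apply(np.array(p)-o['eef_pos'])/.03
    w=(R.inv()*Ro.from_euler('xyz',[np.pi,0,yaw])).as_rotvec(degrees=True)
    print('t',d.round(3),'w',w.round(2),'rows>=',int(np.ceil(max(np.linalg.norm(d)*.03/.05,np.linalg.norm(w)/8.59))))
def pt(f,p,yaw):
    "tool->cam constant from wrist frame f taken now; predicts pixel fn"
E
python3 - <<'E'
from h import *
import pickle
f=pickle.load(open('wrist0.pkl','rb')); o=readout.get_obs()
R,t,F=cam(f); Rt=Ro.from_euler('xyz',o['tcp_rot']).as_matrix(); c=-R.T@t
print('cam in tool',Rt.T@(c-o['eef_pos']),'axis in tool',Rt.T@R.T[:,2],'xaxis',Rt.T@R.T[:,0])
yaw=3.317; 
for p in [(.5,.19,.2),(.545,.2,.2)]:
    R2=Ro.from_euler('xyz',[np.pi,0,yaw]).as_matrix(); D=R2@Rt.T
    g=dict(f); Rn=R@D.T; cn=np.array(p)+D@(c-o['eef_pos']); g['rvec']=cv2.Rodrigues(Rn)[0]; g['tvec']=-Rn@cn
    print(p,proj(g,(.5315,.1985,.024)),proj(g,p))
    inc(p,yaw)
E
```

```text
cam in tool [ 0.08188326  0.0002764  -0.14224718] axis in tool [-3.19581674e-01 -4.21423776e-04  9.47558640e-01] xaxis [1.16213037e-03 9.99998975e-01 8.36696409e-04]
(0.5, 0.19, 0.2) [326.70050672 245.68122235] [323.36169525 307.94677385]
t [-13.676  -6.874   1.028] w [ -0.08  -0.04 -29.18] rows>= 10
(0.545, 0.2, 0.2) [324.75011917 199.26230192] [323.36169525 307.94677385]
t [-14.984  -6.067   1.027] w [ -0.08  -0.04 -29.18] rows>= 10
```

drive_tool:
  increments:
    - {"tx": -13.68,"ty": -6.87,"tz": 1.03,"wz": -29.2,"claw": -1}
    - {"tx": -13.68,"ty": -6.87,"tz": 1.03,"wz": -29.2,"claw": -1}
    - {"tx": -13.68,"ty": -6.87,"tz": 1.03,"wz": -29.2,"claw": -1}
    - {"tx": -13.68,"ty": -6.87,"tz": 1.03,"wz": -29.2,"claw": -1}
    - {"tx": -13.68,"ty": -6.87,"tz": 1.03,"wz": -29.2,"claw": -1}
    - {"tx": -13.68,"ty": -6.87,"tz": 1.03,"wz": -29.2,"claw": -1}
    - {"tx": -13.68,"ty": -6.87,"tz": 1.03,"wz": -29.2,"claw": -1}
    - {"tx": -13.68,"ty": -6.87,"tz": 1.03,"wz": -29.2,"claw": -1}
    - {"tx": -13.68,"ty": -6.87,"tz": 1.03,"wz": -29.2,"claw": -1}
    - {"tx": -13.68,"ty": -6.87,"tz": 1.03,"wz": -29.2,"claw": -1}

```text
validation failed for argument at $.in...
```

drive_tool:
  increments:
    - {"tx": 0,"ty": 0,"tz": 0,"claw": -1}
    - {"claw": -1}

```text
validation failed for argument at $.in...
```

```bash
python3 - <<'E'
from h import *
import pickle
f=grab('wrist','wr1.png');pickle.dump(f,open('wr1.pkl','wb')); o=readout.get_obs()
print(o['eef_pos'],o['tcp_rot'],o['dq'].round(3),o['clock']); print(proj(f,(.5315,.1985,.024)))
E
```

```text
[0.18003461 0.51939457 0.230807  ] [-3.14052662e+00 -2.07417897e-04  2.80781174e+00] [-0.002 -0.002 -0.003 -0.     0.001  0.   ] 0.2
[193.24448108 502.56194915]
```

View pics/wr1.png

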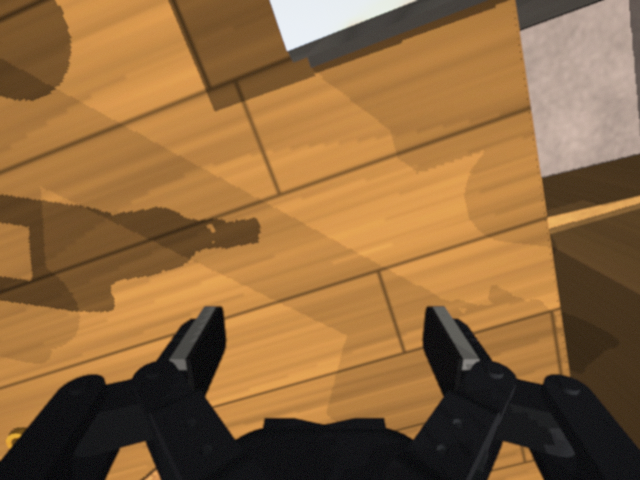

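The move was refused and the view is still the start pose: bare bench, with fingertips at (205,315) and (440,315). I'll send complete rows.

drive_tool:
  increments:
    - {"claw": -1,"tx": -13.68,"ty": -6.87,"tz": 1.03,"wx": 0,"wy": 0,"wz": -29.2}
    - {"claw": -1,"tx": -13.68,"ty": -6.87,"tz": 1.03,"wx": 0,"wy": 0,"wz": -29.2}
    - {"claw": -1,"tx": -13.68,"ty": -6.87,"tz": 1.03,"wx": 0,"wy": 0,"wz": -29.2}
    - {"claw": -1,"tx": -13.68,"ty": -6.87,"tz": 1.03,"wx": 0,"wy": 0,"wz": -29.2}
    - {"claw": -1,"tx": -13.68,"ty": -6.87,"tz": 1.03,"wx": 0,"wy": 0,"wz": -29.2}
    - {"claw": -1,"tx": -13.68,"ty": -6.87,"tz": 1.03,"wx": 0,"wy": 0,"wz": -29.2}
    - {"claw": -1,"tx": -13.68,"ty": -6.87,"tz": 1.03,"wx": 0,"wy": 0,"wz": -29.2}
    - {"claw": -1,"tx": -13.68,"ty": -6.87,"tz": 1.03,"wx": 0,"wy": 0,"wz": -29.2}
    - {"claw": -1,"tx": -13.68,"ty": -6.87,"tz": 1.03,"wx": 0,"wy": 0,"wz": -29.2}
    - {"claw": -1,"tx": -13.68,"ty": -6.87,"tz": 1.03,"wx": 0,"wy": 0,"wz": -29.2}

```text
clock: 1.2
eef_pos: [0.5027, 0.1873, 0.1999]
tcp_rot: [-3.141, 0.0, -2.969]
ft_force: [-0.1, 0.1, -0.7]
width: 1.0
grip_force: 0.0
```

```bash
cat > lens.py <<'E'
from h import *
import pickle,sys
f=grab('wrist',sys.argv[1]+'.png'); pickle.dump(f,open(sys.argv[1]+'.pkl','wb'))
hsv=cv2.cvtColor(f['image'],cv2.COLOR_RGB2HSV).astype(int)
m=((hsv[...,1]<75)&(hsv[...,2]>75)).astype(np.uint8); m[300:]=0
m=cv2.morphologyEx(m,cv2.MORPH_OPEN,np.ones((5,5)))
cs=[c for c in cv2.findContours(m,0,2)[0] if cv2.contourArea(c)>800]
for c in cs:
    e=cv2.fitEllipse(c); print(e,cv2.boundingRect(c),onz(f,*e[0],.024))
    P=np.array([onz(f,*p[0],.024)[:2] for p in c]); print('circle on .024',cv2.minEnclosingCircle(P.astype(np.float32)*1000))
print(readout.get_obs()['eef_pos'])
E
python3 lens.py wr2
```

```text
((327.7774353027344, 242.14901733398438), (55.399715423583984, 56.523353576660156), 105.39457702636719) (300, 214, 57, 56) [0.53063059 0.19583699 0.024     ]
circle on .024 ((531.3109741210938, 195.67318725585938), 29.065074920654297)
[0.50476    0.18542497 0.19962832]
```

View pics/wr2.png

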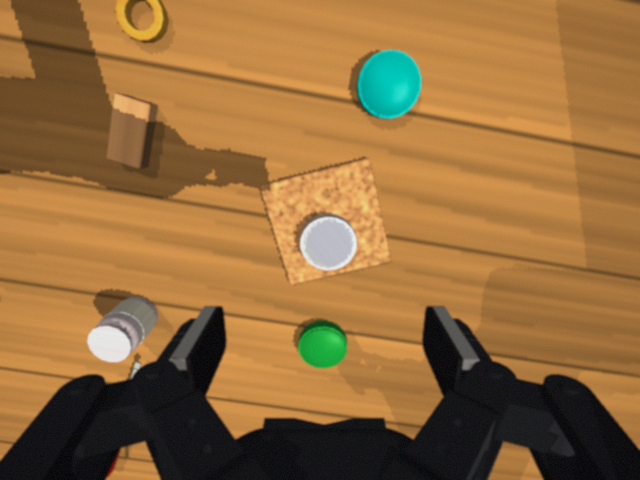

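Wrist view: the lens is at (328,242) on the cork, the turquoise disc at (389,84), the green disc at (322,345), and the tin at (110,340). Next is a lower second look right above the lens.

```bash
python3 - <<'E'
from h import *
print(readout.get_obs()['eef_pos']); inc((.531,.196,.10),3.317)
E
```

```text
[0.50476    0.18542497 0.19962832]
t [-0.918  0.207  3.322] w [-0.15  0.07 -0.21] rows>= 3
```

drive_tool:
  increments:
    - {"claw": -1,"tx": -1.0,"ty": 0.1,"tz": 3.3,"wx": 0,"wy": 0,"wz": 0}
    - {"claw": -1,"tx": -1.0,"ty": 0.1,"tz": 3.3,"wx": 0,"wy": 0,"wz": 0}
    - {"claw": -1,"tx": -1.0,"ty": 0.1,"tz": 3.3,"wx": 0,"wy": 0,"wz": 0}
    - {"claw": -1,"tx": -1.0,"ty": 0.1,"tz": 3.3,"wx": 0,"wy": 0,"wz": 0}
    - {"claw": -1,"tx": -1.0,"ty": 0.1,"tz": 3.3,"wx": 0,"wy": 0,"wz": 0}

```text
clock: 1.75
eef_pos: [0.5301, 0.1991, 0.1034]
tcp_rot: [-3.142, 0.003, -2.965]
ft_force: [-0.4, 0.2, 0.3]
width: 1.001
grip_force: 0.0
```

```bash
sed -i 's/m\[300:\]=0/m[330:]=0;m[:,:220]=0;m[:,425:]=0/' lens.py; cat >> lens.py <<'E'
g=pickle.load(open('wr2.pkl','rb'))
print('tri',tri(g,(327.78,242.15),f,e[0])); inc((.5306,.196,.0095),3.317)
E
python3 lens.py wr3
```

```text
((319.323486328125, 247.8632354736328), (78.27778625488281, 79.94072723388672), 104.33448028564453) (279, 208, 81, 80) [0.53028548 0.19598757 0.024     ]
circle on .024 ((531.2404174804688, 195.89950561523438), 28.887964248657227)
[0.53043726 0.19915715 0.10397437]
tri (array([0.53442064, 0.19659449, 0.01279121]), np.float64(9.505553586517278e-05))
t [ 0.026 -0.104  3.149] w [-0.    0.23  0.06] rows>= 2
```

drive_tool:
  increments:
    - {"claw": -1,"tx": 0,"ty": -0.1,"tz": 1.5,"wx": 0,"wy": 0,"wz": 0}
    - {"claw": -1,"tx": 0,"ty": -0.1,"tz": 2.5,"wx": 0,"wy": 0,"wz": 0}
    - {"claw": -1,"tx": 0,"ty": -0.1,"tz": 2.9,"wx": 0,"wy": 0,"wz": 0}
    - {"claw": -1,"tx": 0,"ty": -0.1,"tz": 3.1,"wx": 0,"wy": 0,"wz": 0}
    - {"claw": -1,"tx": 0,"ty": -0.1,"tz": 3.1,"wx": 0,"wy": 0,"wz": 0}
    - {"claw": -1,"tx": 0,"ty": -0.1,"tz": 3.1,"wx": 0,"wy": 0,"wz": 0}

```text
clock: 2.4
eef_pos: [0.5313, 0.196, 0.0102]
tcp_rot: [-3.142, 0.003, -2.966]
ft_force: [-0.1, -0.4, -0.8]
width: 1.004
grip_force: 0.0
```

drive_tool:
  increments:
    - {"claw": 0,"tx": 0,"ty": 0,"tz": 0,"wx": 0,"wy": 0,"wz": 0}
    - {"claw": 1,"tx": 0,"ty": 0,"tz": 0,"wx": 0,"wy": 0,"wz": 0}
    - {"claw": 1,"tx": 0,"ty": 0,"tz": 0,"wx": 0,"wy": 0,"wz": 0}
    - {"claw": 1,"tx": 0,"ty": 0,"tz": 0,"wx": 0,"wy": 0,"wz": 0}
    - {"claw": 1,"tx": 0,"ty": 0,"tz": 0,"wx": 0,"wy": 0,"wz": 0}
    - {"claw": 1,"tx": 0,"ty": 0,"tz": 0,"wx": 0,"wy": 0,"wz": 0}

```text
clock: 3.0
eef_pos: [0.5307, 0.1959, 0.0099]
tcp_rot: [3.142, 0.002, -2.966]
ft_force: [-1.1, -0.0, 7.3]
width: 0.626
grip_force: 61.6
```

drive_tool:
  increments:
    - {"claw": 1,"tx": 0,"ty": 0,"tz": -0.3,"wx": 0,"wy": 0,"wz": 0}
    - {"claw": 1,"tx": 0,"ty": 0,"tz": -1,"wx": 0,"wy": 0,"wz": 0}
    - {"claw": 1,"tx": 0,"ty": 0,"tz": -2.5,"wx": 0,"wy": 0,"wz": 0}
    - {"claw": 1,"tx": 0,"ty": 0,"tz": -4,"wx": 0,"wy": 0,"wz": 0}
    - {"claw": 1,"tx": 0,"ty": 0,"tz": -5.5,"wx": 0,"wy": 0,"wz": 0}
    - {"claw": 1,"tx": 0,"ty": 0,"tz": -6,"wx": 0,"wy": 0,"wz": 0}
    - {"claw": 1,"tx": 0,"ty": 0,"tz": -6,"wx": 0,"wy": 0,"wz": 0}

```text
clock: 3.7
eef_pos: [0.5317, 0.196, 0.1922]
tcp_rot: [-3.141, 0.007, -2.966]
ft_force: [0.5, 0.3, -1.2]
width: 0.624
grip_force: 63.4
```

```bash
python3 - <<'E'
from h import *
import pickle
f=pickle.load(open('wr3.pkl','rb'))
o=readout.get_obs();print(o['eef_pos'],o['width'],o['clock'],o['ft_force'])
T=pickle.load(open('top0.pkl','rb'))
# view pose for holder: predict pixels
R,t,F=cam(f);p0=np.array([.53043726,.19915715,.10397437]);y0=-2.965;c=-R.T@t
yaw=3.317;D=Ro.from_euler('z',yaw-y0).as_matrix()
ax=np.array([np.cos(.175),np.sin(.175)]);H=onz(T,439.25,225,.012);print('home',H)
for b,z in((.075,.2),(.09,.22)):
    p=np.r_[H[:2]-b*ax,z]; g=dict(f);Rn=R@D.T;cn=p+D@(c-p0);g['rvec']=cv2.Rodrigues(Rn)[0];g['tvec']=-Rn@cn
    print(p,[proj(g,np.r_[H[:2]+s*ax,.012]).round().tolist() for s in(.055,.03,0,-.04,-.135)]); inc(p,yaw)
E
```

```text
[0.53169489 0.19603822 0.1921942 ] 0.6240519282338209 3.7 [ 0.49282509  0.34882062 -1.1889367 ]
home [ 0.61726708 -0.21075954  0.012     ]
[ 0.54341259 -0.22381765  0.2       ] [[324.0, 325.0], [324.0, 305.0], [324.0, 280.0], [324.0, 244.0], [324.0, 147.0]]
t [  2.063 -13.848  -0.273] w [-0.01  0.4   0.03] rows>= 9
[ 0.52864169 -0.22642927  0.22      ] [[324.0, 327.0], [324.0, 308.0], [324.0, 284.0], [324.0, 251.0], [324.0, 161.0]]
t [  2.558 -13.847  -0.943] w [-0.01  0.4   0.03] rows>= 9
```

```bash
python3 - <<'E'
from h import *
inc((.479,-.235,.20),3.317)
E
```

```text
t [  4.242 -13.839  -0.288] w [-0.01  0.4   0.03] rows>= 9
```

drive_tool:
  increments:
    - {"claw": 1,"tx": 0.4,"ty": -1.0,"tz": -0.3,"wx": 0,"wy": 0,"wz": 0}
    - {"claw": 1,"tx": 0.8,"ty": -2.6,"tz": -0.3,"wx": 0,"wy": 0,"wz": 0}
    - {"claw": 1,"tx": 1.3,"ty": -4.2,"tz": -0.3,"wx": 0,"wy": 0,"wz": 0}
    - {"claw": 1,"tx": 1.8,"ty": -5.8,"tz": -0.3,"wx": 0,"wy": 0,"wz": 0}
    - {"claw": 1,"tx": 2.3,"ty": -7.4,"tz": -0.3,"wx": 0,"wy": 0,"wz": 0}
    - {"claw": 1,"tx": 2.8,"ty": -9.0,"tz": -0.3,"wx": 0,"wy": 0,"wz": 0}
    - {"claw": 1,"tx": 3.3,"ty": -10.6,"tz": -0.3,"wx": 0,"wy": 0,"wz": 0}
    - {"claw": 1,"tx": 3.7,"ty": -12.2,"tz": -0.3,"wx": 0,"wy": 0,"wz": 0}
    - {"claw": 1,"tx": 4.1,"ty": -13.4,"tz": -0.3,"wx": 0,"wy": 0,"wz": 0}
    - {"claw": 1,"tx": 4.24,"ty": -13.84,"tz": -0.3,"wx": 0,"wy": 0,"wz": 0}

```text
clock: 4.7
eef_pos: [0.4757, -0.2386, 0.1955]
tcp_rot: [3.14, -0.003, -2.969]
ft_force: [0.3, 0.6, -2.1]
width: 0.623
grip_force: 63.6
```

drive_tool:
  increments:
    - {"claw": 1,"tx": 0,"ty": 0,"tz": 0,"wx": 0,"wy": 0,"wz": 0}
    - {"claw": 1,"tx": 0,"ty": 0,"tz": 0,"wx": 0,"wy": 0,"wz": 0}
    - {"claw": 1,"tx": 0,"ty": 0,"tz": 0,"wx": 0,"wy": 0,"wz": 0}

```text
clock: 5.0
eef_pos: [0.4772, -0.2335, 0.1968]
tcp_rot: [3.14, -0.001, -2.964]
ft_force: [0.2, -0.0, -1.5]
width: 0.626
grip_force: 63.6
```

```bash
python3 - <<'E'
from h import *
import pickle
f=grab('wrist','wr4.png');pickle.dump(f,open('wr4.pkl','wb'));o=readout.get_obs();print(o['eef_pos'],o['tcp_rot'],o['clock'],o['width'])
cv2.imwrite('pics/wr4c.png',cv2.resize(f['image'][100:400,120:520],(800,600),interpolation=cv2.INTER_CUBIC)[:,:,::-1])
E
```

```text
[ 0.47738322 -0.23360017  0.19707756] [ 3.14055710e+00 -4.41915247e-04 -2.96388599e+00] 5.05 0.6276846653757056
```

View pics/wr4c.png

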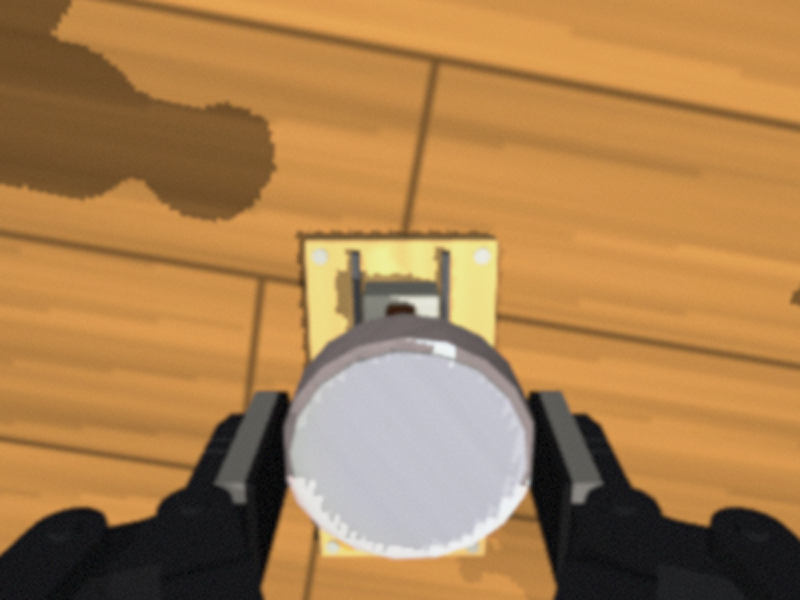

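Crop: the held lens fills the middle at about (410,440) and hides the home area. The board's back corners are at crop (304,238)/(496,237) and the front ones at (322,556)/(486,555), so the yaw is well matched. I'll back off along tool +x for a clear view.

drive_tool:
  increments:
    - {"claw": 1,"tx": 1.0,"ty": 0,"tz": 0,"wx": 0,"wy": 0,"wz": 0}
    - {"claw": 1,"tx": 2.0,"ty": 0,"tz": 0,"wx": 0,"wy": 0,"wz": 0}
    - {"claw": 1,"tx": 2.5,"ty": 0,"tz": 0,"wx": 0,"wy": 0,"wz": 0}
    - {"claw": 1,"tx": 2.5,"ty": 0,"tz": 0,"wx": 0,"wy": 0,"wz": 0}
    - {"claw": 1,"tx": 2.5,"ty": 0,"tz": 0,"wx": 0,"wy": 0,"wz": 0}
    - {"claw": 1,"tx": 2.5,"ty": 0,"tz": 0,"wx": 0,"wy": 0,"wz": 0}

```text
clock: 5.65
eef_pos: [0.4045, -0.2483, 0.1977]
tcp_rot: [-3.141, 0.001, -2.965]
ft_force: [0.3, 0.5, -1.4]
width: 0.626
grip_force: 63.6
```

```bash
python3 - <<'E'
from h import *
import pickle
f=grab('wrist','wr5.png');pickle.dump(f,open('wr5.pkl','wb'));o=readout.get_obs();print(o['eef_pos'],o['tcp_rot'],o['clock'],o['width'])
cv2.imwrite('pics/wr5c.png',cv2.resize(f['image'][60:285,170:470],(800,600),interpolation=cv2.INTER_CUBIC)[:,:,::-1])
E
```

```text
[ 0.40443504 -0.2483507   0.19753317] [-3.14121230e+00  6.86476209e-04 -2.96496896e+00] 5.7 0.6242335118682345
```

View pics/wr5c.png

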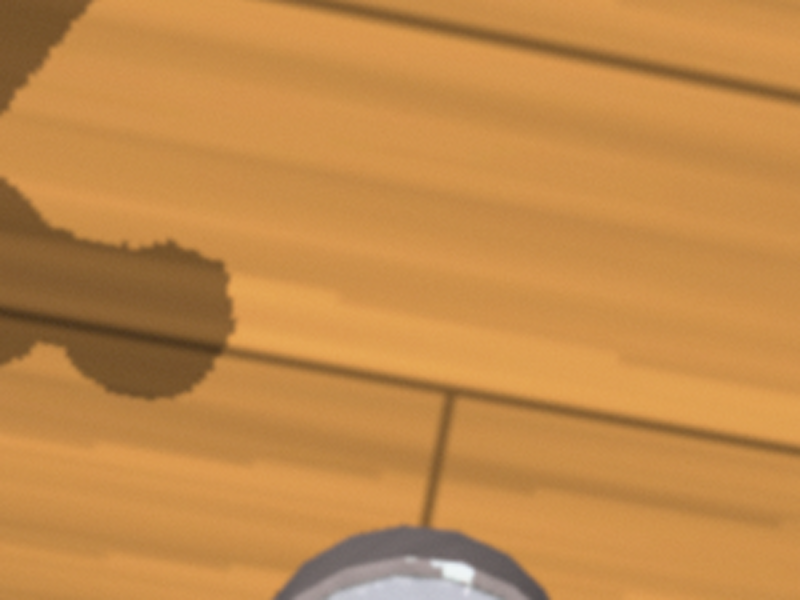

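Wrong direction: only bench is visible (image down is holder +x). I'll move forward past home instead.

drive_tool:
  increments:
    - {"claw": 1,"tx": -1.0,"ty": 0,"tz": 0,"wx": 0,"wy": 0,"wz": 0}
    - {"claw": 1,"tx": -2.5,"ty": 0,"tz": 0,"wx": 0,"wy": 0,"wz": 0}
    - {"claw": 1,"tx": -4.1,"ty": 0,"tz": 0,"wx": 0,"wy": 0,"wz": 0}
    - {"claw": 1,"tx": -5.7,"ty": 0,"tz": 0,"wx": 0,"wy": 0,"wz": 0}
    - {"claw": 1,"tx": -7.3,"ty": 0,"tz": 0,"wx": 0,"wy": 0,"wz": 0}
    - {"claw": 1,"tx": -8.7,"ty": 0,"tz": 0,"wx": 0,"wy": 0,"wz": 0}
    - {"claw": 1,"tx": -9.5,"ty": 0,"tz": 0,"wx": 0,"wy": 0,"wz": 0}
    - {"claw": 1,"tx": -9.7,"ty": 0,"tz": 0,"wx": 0,"wy": 0,"wz": 0}
    - {"claw": 1,"tx": -9.7,"ty": 0,"tz": 0,"wx": 0,"wy": 0,"wz": 0}
    - {"claw": 1,"tx": -9.7,"ty": 0,"tz": 0,"wx": 0,"wy": 0,"wz": 0}

```text
clock: 6.7
eef_pos: [0.6892, -0.1975, 0.197]
tcp_rot: [3.141, -0.001, -2.966]
ft_force: [-0.6, -0.4, -1.2]
width: 0.631
grip_force: 63.6
```

drive_tool:
  increments:
    - {"claw": 1,"tx": 0,"ty": 0,"tz": 0,"wx": 0,"wy": 0,"wz": 0}
    - {"claw": 1,"tx": 0,"ty": 0,"tz": 0,"wx": 0,"wy": 0,"wz": 0}

```text
clock: 6.9
eef_pos: [0.6892, -0.1981, 0.1981]
tcp_rot: [-3.141, 0.0, -2.967]
ft_force: [-0.7, 0.1, -1.5]
width: 0.625
grip_force: 63.6
```

```bash
python3 - <<'E'
from h import *
import pickle
f=grab('wrist','wr6.png');pickle.dump(f,open('wr6.pkl','wb'));o=readout.get_obs();print(o['eef_pos'],o['tcp_rot'],o['clock'],o['width'])
cv2.imwrite('pics/wr6c.png',cv2.resize(f['image'][30:270,160:480],(800,600),interpolation=cv2.INTER_CUBIC)[:,:,::-1])
print(proj(f,(.617,-.211,.012)))
E
```

```text
[ 0.68931793 -0.19810359  0.19807784] [-3.14120292e+00  3.56390111e-04 -2.96672785e+00] 6.95 0.6288529718253265
[323.90187472 132.01100013]
```

View pics/wr6c.png

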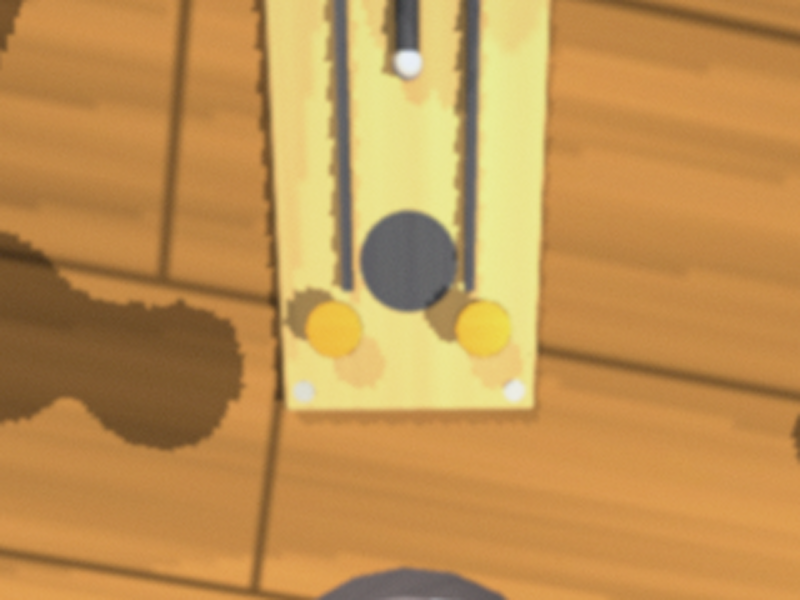

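Crop (scale 2.5, offset (160,30)): dark home disc at (409,261), brass heads at (333,329)/(484,328), nose ball at (407,63), and front board corners at (288,409)/(534,408). I'll triangulate these with the top view.

```bash
cat > hold.py <<'E'
from h import *
import pickle
T=pickle.load(open('top0.pkl','rb'));W=pickle.load(open('wr6.pkl','rb'))
def blobs(f,box,cond,k,up=4):
    x0,y0,x1,y1=box; im=cv2.resize(f['image'][y0:y1,x0:x1],None,fx=up,fy=up,interpolation=cv2.INTER_CUBIC)
    hsv=cv2.cvtColor(im,cv2.COLOR_RGB2HSV).astype(int)
    m=cv2.morphologyEx(cond(hsv[...,0],hsv[...,1],hsv[...,2]).astype(np.uint8),cv2.MORPH_OPEN,np.ones((9,9)))
    cs=sorted(cv2.findContours(m,0,2)[0],key=cv2.contourArea)[-k:]
    out=[]
    for c in cs:
        (u,v),a,_=cv2.fitEllipse(c); out.append(((u+.5)/up-.5+x0,(v+.5)/up-.5+y0,a[0]/up,a[1]/up))
    return np.array(sorted(out))
dark=lambda h,s,v:(s<90)&(v<110)
br=lambda h,s,v:(s>165)&(v>150)
dW=blobs(W,(300,110,348,158),dark,1);dT=blobs(T,(428,214,451,238),dark,1)
bW=blobs(W,(275,145,375,178),br,2);bT=blobs(T,(418,202,462,222),br,2)
print(dW,dT,bW,bT,sep='\n')
print('home',onz(W,*dW[0,:2],.012),onz(T,*dT[0,:2],.012),tri(W,dW[0,:2],T,dT[0,:2]))
Q=[]
for i,j in((0,1),(1,0)):
    print('post',onz(W,*bW[i,:2],.034),onz(T,*bT[j,:2],.034),tri(W,bW[i,:2],T,bT[j,:2])); Q.append(onz(W,*bW[i,:2],.034)[:2])
a,b=Q # W left = -y side?
m=(a+b)/2; d=b-a; print('sep',np.linalg.norm(d),'mid',m,'perp ang',np.arctan2(d[1],d[0]))
h=onz(W,*dW[0,:2],.012)[:2]; print('home->mid',m-h,np.linalg.norm(m-h),np.arctan2(*(m-h)[::-1]))
c=[onz(W,160+x/2.5,30+y/2.5,.012)[:2] for x,y in((288,409),(534,408))]; print('front',c,np.linalg.norm(c[0]-c[1]),np.arctan2(*(c[1]-c[0])[::-1]))
print('nose',onz(W,322.8,55.2,.025))
E
python3 hold.py
```

```text
[[323.21927452 134.30987549  36.38553619  37.97534943]]
[[438.32914734 225.05905628  17.92159653  19.9895401 ]]
[[292.7710495  161.17334557  20.61435318  22.09443855]
 [352.33274841 160.86519432  20.55945396  21.43844032]]
[[425.50268841 213.57446384   8.72976971   9.52635002]
 [453.24533844 209.30295086   8.95124626   9.71755028]]
home [ 0.61907692 -0.21126071  0.012     ] [ 0.61711247 -0.20901715  0.012     ] (array([ 0.61911074, -0.21138948,  0.00137766]), np.float64(0.0006905755007455446))
post [ 0.64502132 -0.23345845  0.034     ] [ 0.64356817 -0.23167682  0.034     ] (array([ 0.64586667, -0.23427542,  0.02401144]), np.float64(0.000727155885984415))
post [ 0.63570608 -0.18259205  0.034     ] [ 0.63429936 -0.18028213  0.034     ] (array([ 0.63611617, -0.18190281,  0.02585133]), np.float64(0.0006495792361044129))
sep 0.05171232266854436 mid [ 0.6403637  -0.20802525] perp ang 1.7519208955063428
home->mid [0.02128679 0.00323547] 0.021531269001527423 0.15083968106828075
front [array([ 0.68078349, -0.24708582]), array([ 0.66387579, -0.15429409])] 0.09431953387991766 1.751030288893878
nose [ 0.55770521 -0.2224482   0.025     ]
```

Checks: post separation 51.7 mm (52 expected), home to post line 21.5 mm (22 expected), heads about 23 mm above the home disc (22 expected), and holder yaw 0.181. I take home as (0.6185,-0.2106), with the lens target 14 mm short at (0.6047,-0.2131) and tool yaw -2.961.

```bash
python3 - <<'E'
from h import *
inc((.6047,-.2131,.05),-2.961)
E
```

```text
t [2.866 0.    4.935] w [-0.02  0.02 -0.33] rows>= 4
```

drive_tool:
  increments:
    - {"claw": 1,"tx": 1.0,"ty": 0,"tz": 0.5,"wx": 0,"wy": 0,"wz": -0.33}
    - {"claw": 1,"tx": 2.2,"ty": 0,"tz": 1.5,"wx": 0,"wy": 0,"wz": -0.33}
    - {"claw": 1,"tx": 2.87,"ty": 0,"tz": 2.7,"wx": 0,"wy": 0,"wz": -0.33}
    - {"claw": 1,"tx": 2.87,"ty": 0,"tz": 3.9,"wx": 0,"wy": 0,"wz": -0.33}
    - {"claw": 1,"tx": 2.87,"ty": 0,"tz": 4.7,"wx": 0,"wy": 0,"wz": -0.33}
    - {"claw": 1,"tx": 2.87,"ty": 0,"tz": 4.93,"wx": 0,"wy": 0,"wz": -0.33}
    - {"claw": 1,"tx": 2.87,"ty": 0,"tz": 4.93,"wx": 0,"wy": 0,"wz": -0.33}
    - {"claw": 1,"tx": 2.87,"ty": 0,"tz": 4.93,"wx": 0,"wy": 0,"wz": -0.33}

```text
clock: 7.75
eef_pos: [0.6062, -0.2132, 0.0511]
tcp_rot: [-3.14, 0.002, -2.96]
ft_force: [-0.5, -0.3, -2.1]
width: 0.624
grip_force: 63.6
```

```bash
python3 - <<'E'
from h import *
o=readout.get_obs();print(o['eef_pos'],o['tcp_rot'],o['ft_force'])
inc((.6047,-.2131,.0155),-2.961)
E
```

```text
[ 0.60624474 -0.21324027  0.05113594] [-3.13992474e+00  2.02251116e-03 -2.96006538e+00] [-0.46826534 -0.34822567 -2.10968598]
t [0.052 0.016 1.188] w [-0.1   0.12  0.05] rows>= 1
```

drive_tool:
  increments:
    - {"claw": 1,"tx": 0.03,"ty": 0,"tz": 0.6,"wx": 0,"wy": 0,"wz": 0}
    - {"claw": 1,"tx": 0.03,"ty": 0,"tz": 1.0,"wx": 0,"wy": 0,"wz": 0}
    - {"claw": 1,"tx": 0.03,"ty": 0,"tz": 1.12,"wx": 0,"wy": 0,"wz": 0}
    - {"claw": 1,"tx": 0.03,"ty": 0,"tz": 1.17,"wx": 0,"wy": 0,"wz": 0}
    - {"claw": 1,"tx": 0.03,"ty": 0,"tz": 1.17,"wx": 0,"wy": 0,"wz": 0}
    - {"claw": 1,"tx": 0.03,"ty": 0,"tz": 1.17,"wx": 0,"wy": 0,"wz": 0}

```text
clock: 8.35
eef_pos: [0.6048, -0.213, 0.0151]
tcp_rot: [-3.141, 0.001, -2.96]
ft_force: [0.7, -0.5, -1.2]
width: 0.623
grip_force: 63.6
```

drive_tool:
  increments:
    - {"claw": 1,"tx": 0,"ty": 0,"tz": 0.02,"wx": 0,"wy": 0,"wz": 0}
    - {"claw": 1,"tx": 0,"ty": 0,"tz": 0.04,"wx": 0,"wy": 0,"wz": 0}
    - {"claw": 1,"tx": 0,"ty": 0,"tz": 0.04,"wx": 0,"wy": 0,"wz": 0}

```text
clock: 8.65
eef_pos: [0.6047, -0.2129, 0.014]
tcp_rot: [-3.141, 0.001, -2.96]
ft_force: [-0.3, 0.9, 3.8]
width: 0.627
grip_force: 64.3
```

Contact came at TCP z = 0.014 as predicted, so the lens rests on the board. Opening and rising.

drive_tool:
  increments:
    - {"claw": 0,"tx": 0,"ty": 0,"tz": 0.02,"wx": 0,"wy": 0,"wz": 0}
    - {"claw": -0.6,"tx": 0,"ty": 0,"tz": 0.02,"wx": 0,"wy": 0,"wz": 0}
    - {"claw": -1,"tx": 0,"ty": 0,"tz": 0.02,"wx": 0,"wy": 0,"wz": 0}
    - {"claw": -1,"tx": 0,"ty": 0,"tz": 0.02,"wx": 0,"wy": 0,"wz": 0}
    - {"claw": -1,"tx": 0,"ty": 0,"tz": -0.5,"wx": 0,"wy": 0,"wz": 0}
    - {"claw": -1,"tx": 0,"ty": 0,"tz": -1.5,"wx": 0,"wy": 0,"wz": 0}
    - {"claw": -1,"tx": 0,"ty": 0,"tz": -3,"wx": 0,"wy": 0,"wz": 0}
    - {"claw": -1,"tx": 0,"ty": 0,"tz": -4,"wx": 0,"wy": 0,"wz": 0}
    - {"claw": -1,"tx": 0,"ty": 0,"tz": -4.2,"wx": 0,"wy": 0,"wz": 0}
    - {"claw": -1,"tx": 0,"ty": 0,"tz": -4.2,"wx": 0,"wy": 0,"wz": 0}

```text
clock: 9.65
eef_pos: [0.6052, -0.2132, 0.1416]
tcp_rot: [-3.139, 0.003, -2.96]
ft_force: [-0.3, -0.6, -0.3]
width: 1.002
grip_force: 0.0
```

```bash
python3 - <<'E'
from h import *
import pickle
o=readout.get_obs();print(o['eef_pos'],o['width'])
f=grab('wrist','wr7.png');pickle.dump(f,open('wr7.pkl','wb'))
t=grab('top','top7.png');pickle.dump(t,open('top7.pkl','wb'))
s=grab('side','side7.png');pickle.dump(s,open('side7.pkl','wb'))
cv2.imwrite('pics/wr7c.png',cv2.resize(f['image'][20:320,120:520],(800,600),interpolation=cv2.INTER_CUBIC)[:,:,::-1])
E
```

```text
[ 0.60521903 -0.21321423  0.14161937] 1.00206546071946
```

View pics/wr7c.png

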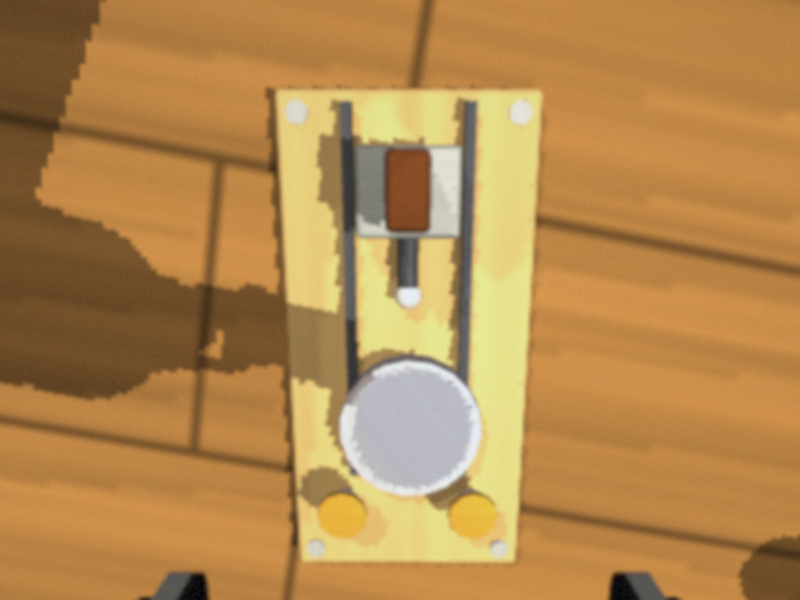

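Crop (scale 2, offset (120,20)): the lens lies on the board at (411,425), clear of the heads at (342,515)/(472,515). The nose ball is at (408,297) and the fin top at (408,190). Next I measure the fin and lens.

```bash
cat > fin.py <<'E'
from h import *
import pickle
T=pickle.load(open('top7.pkl','rb'));T0=pickle.load(open('top0.pkl','rb'));W=pickle.load(open('wr7.pkl','rb'))
def rect(f,box,cond,up=4):
    x0,y0,x1,y1=box; im=cv2.resize(f['image'][y0:y1,x0:x1],None,fx=up,fy=up,interpolation=cv2.INTER_CUBIC)
    h=cv2.cvtColor(im,cv2.COLOR_RGB2HSV).astype(int)
    m=cv2.morphologyEx(cond(h[...,0],h[...,1],h[...,2]).astype(np.uint8),cv2.MORPH_OPEN,np.ones((5,5)))
    c=max(cv2.findContours(m,0,2)[0],key=cv2.contourArea)
    r=cv2.minAreaRect(c); return (np.array(r[0])+.5)/up-.5+[x0,y0],np.array(r[1])/up,r[2],c[:,0]/up+[x0,y0]
fin=lambda h,s,v:((h<13)|(h>170))&(s>110)&(v<190)
a=rect(W,(305,85,345,140),fin);b=rect(T0,(440,265,470,292),fin)
print('W',a[:3],onz(W,*a[0],.066),'T',b[:3],onz(T0,*b[0],.066)); print('tri',tri(W,a[0],T0,b[0]))
g=lambda h,s,v:(s<60)&(v>90)
l=rect(W,(280,190,370,280),g); P=np.array([onz(W,*p,.028)[:2] for p in l[3]])*1000
lc=cv2.minEnclosingCircle(P.astype(np.float32)); print('lens',lc)
ax=np.array([np.cos(.181),np.sin(.181)]);ay=np.array([-ax[1],ax[0]])
print('lens-homeW',(np.array(lc[0])/1000-[.6191,-.2113])@np.c_[ax,ay]); F=onz(W,*a[0],.066)[:2]
print('fin-homeW',(F-[.6191,-.2113])@np.c_[ax,ay]); N=onz(W,324,168.5,.025)[:2]; print('noseball-homeW',(N-[.6191,-.2113])@np.c_[ax,ay])
inc((*F,.11),-2.961); inc((*F,.045),-2.961)
E
python3 fin.py
```

```text
W (array([323.375, 114.625]), array([40.5, 21.5]), 90.0) [ 0.52091968 -0.22928948  0.066     ] T (array([456.20048904, 276.4199276 ]), array([12.96742821,  7.5035553 ]), 81.46923065185547) [ 0.51918801 -0.22705648  0.066     ]
tri (array([ 0.52019756, -0.2294905 ,  0.05673281]), np.float64(0.0011888506053103001))
lens ((599.7009887695312, -212.3553009033203), 34.81855010986328)
lens-homeW [-0.01927208  0.00245402]
fin-homeW [-9.98148062e-02 -2.18438020e-05]
noseball-homeW [-0.06299881  0.00030678]
t [ 2.802 -0.065  0.929] w [ 0.11 -0.13  0.05] rows>= 2
t [ 2.797 -0.069  3.096] w [ 0.11 -0.13  0.05] rows>= 3
```

drive_tool:
  increments:
    - {"claw": -1,"tx": 1.2,"ty": -0.03,"tz": 0,"wx": 0,"wy": 0,"wz": 0}
    - {"claw": -1,"tx": 2.4,"ty": -0.06,"tz": 0.2,"wx": 0,"wy": 0,"wz": 0}
    - {"claw": -1,"tx": 2.82,"ty": -0.08,"tz": 1.0,"wx": 0,"wy": 0,"wz": 0}
    - {"claw": -1,"tx": 2.82,"ty": -0.08,"tz": 1.5,"wx": 0,"wy": 0,"wz": 0}
    - {"claw": -1,"tx": 2.82,"ty": -0.08,"tz": 1.5,"wx": 0,"wy": 0,"wz": 0}
    - {"claw": -1,"tx": 2.82,"ty": -0.08,"tz": 1.5,"wx": 0,"wy": 0,"wz": 0}

```text
clock: 10.4
eef_pos: [0.5212, -0.2301, 0.0933]
tcp_rot: [3.14, -0.002, -2.96]
ft_force: [0.0, -0.3, 0.5]
width: 0.998
grip_force: 0.0
```

```bash
python3 - <<'E'
from h import *
o=readout.get_obs();print(o['eef_pos'],o['tcp_rot'],o['ft_force'],o['clock'])
inc((.5202,-.2287,.041),-2.961)
E
```

```text
[ 0.52116574 -0.23009825  0.09328106] [ 3.13988645e+00 -1.60083416e-03 -2.96004404e+00] [ 0.01377473 -0.25354612  0.53836805] 10.4
t [0.02  0.049 1.743] w [ 0.1  -0.09  0.05] rows>= 2
```

drive_tool:
  increments:
    - {"claw": -1,"tx": 0.02,"ty": 0.04,"tz": 0.8,"wx": 0,"wy": 0,"wz": 0}
    - {"claw": -1,"tx": 0.02,"ty": 0.04,"tz": 1.4,"wx": 0,"wy": 0,"wz": 0}
    - {"claw": -1,"tx": 0.02,"ty": 0.04,"tz": 1.65,"wx": 0,"wy": 0,"wz": 0}
    - {"claw": -1,"tx": 0.02,"ty": 0.04,"tz": 1.72,"wx": 0,"wy": 0,"wz": 0}
    - {"claw": -0.5,"tx": 0.02,"ty": 0.04,"tz": 1.72,"wx": 0,"wy": 0,"wz": 0}
    - {"claw": 0,"tx": 0.02,"ty": 0.04,"tz": 1.72,"wx": 0,"wy": 0,"wz": 0}
    - {"claw": 0.4,"tx": 0.02,"ty": 0.04,"tz": 1.72,"wx": 0,"wy": 0,"wz": 0}
    - {"claw": 0.5,"tx": 0.02,"ty": 0.04,"tz": 1.72,"wx": 0,"wy": 0,"wz": 0}
    - {"claw": 0.6,"tx": 0.02,"ty": 0.04,"tz": 1.72,"wx": 0,"wy": 0,"wz": 0}

```text
clock: 11.3
eef_pos: [0.5209, -0.2295, 0.043]
tcp_rot: [-3.141, 0.0, -2.96]
ft_force: [-0.5, 0.4, -0.7]
width: 0.201
grip_force: 0.0
```

drive_tool:
  increments:
    - {"claw": 0.7,"tx": 0,"ty": 0,"tz": 0,"wx": 0,"wy": 0,"wz": 0}
    - {"claw": 0.8,"tx": 0,"ty": 0,"tz": 0,"wx": 0,"wy": 0,"wz": 0}
    - {"claw": 1,"tx": 0,"ty": 0,"tz": 0,"wx": 0,"wy": 0,"wz": 0}
    - {"claw": 1,"tx": 0,"ty": 0,"tz": 0,"wx": 0,"wy": 0,"wz": 0}
    - {"claw": 1,"tx": 0,"ty": 0,"tz": 0,"wx": 0,"wy": 0,"wz": 0}

```text
clock: 11.8
eef_pos: [0.5209, -0.2293, 0.0431]
tcp_rot: [-3.141, 0.0, -2.96]
ft_force: [-2.5, 2.2, 6.2]
width: 0.155
grip_force: 59.7
```

The fin is gripped (width about 13–14 mm) with small side forces. Now pushing along holder +x (tool -x).

drive_tool:
  increments:
    - {"claw": 1,"tx": -0.05,"ty": 0,"tz": 0,"wx": 0,"wy": 0,"wz": 0}
    - {"claw": 1,"tx": -0.13,"ty": 0,"tz": 0,"wx": 0,"wy": 0,"wz": 0}
    - {"claw": 1,"tx": -0.21,"ty": 0,"tz": 0,"wx": 0,"wy": 0,"wz": 0}
    - {"claw": 1,"tx": -0.29,"ty": 0,"tz": 0,"wx": 0,"wy": 0,"wz": 0}
    - {"claw": 1,"tx": -0.37,"ty": 0,"tz": 0,"wx": 0,"wy": 0,"wz": 0}
    - {"claw": 1,"tx": -0.45,"ty": 0,"tz": 0,"wx": 0,"wy": 0,"wz": 0}
    - {"claw": 1,"tx": -0.53,"ty": 0,"tz": 0,"wx": 0,"wy": 0,"wz": 0}
    - {"claw": 1,"tx": -0.61,"ty": 0,"tz": 0,"wx": 0,"wy": 0,"wz": 0}
    - {"claw": 1,"tx": -0.67,"ty": 0,"tz": 0,"wx": 0,"wy": 0,"wz": 0}
    - {"claw": 1,"tx": -0.7,"ty": 0,"tz": 0,"wx": 0,"wy": 0,"wz": 0}

```text
clock: 12.8
eef_pos: [0.5397, -0.2258, 0.0431]
tcp_rot: [3.141, -0.003, -2.96]
ft_force: [-8.7, -1.1, 9.4]
width: 0.147
grip_force: 60.4
```

```bash
cat > st.py <<'E'
from h import *
import os,json
o=readout.get_obs(); ax=np.array([np.cos(.181),np.sin(.181)]);ay=np.array([-ax[1],ax[0]])
h=np.array([.6185,-.2106]); d=(o['eef_pos'][:2]-h)*1000
print('clock',o['clock'],'x',(d@ax).round(2),'y',(d@ay).round(2),'Fx',(o['ft_force'][:2]@ax).round(2),'Fy',(o['ft_force'][:2]@ay).round(2),'Fz',o['ft_force'][2].round(2),'w',round(float(o['width']),3))
E
python3 st.py
```

```text
clock 12.8 x -80.29 y -0.76 Fx -8.74 Fy 0.5 Fz 9.43 w 0.147
```

drive_tool:
  increments:
    - {"claw": 1,"tx": -0.06,"ty": 0,"tz": 0,"wx": 0,"wy": 0,"wz": 0}
    - {"claw": 1,"tx": -0.12,"ty": 0,"tz": 0,"wx": 0,"wy": 0,"wz": 0}
    - {"claw": 1,"tx": -0.16,"ty": 0,"tz": 0,"wx": 0,"wy": 0,"wz": 0}
    - {"claw": 1,"tx": -0.2,"ty": 0,"tz": 0,"wx": 0,"wy": 0,"wz": 0}
    - {"claw": 1,"tx": -0.2,"ty": 0,"tz": 0,"wx": 0,"wy": 0,"wz": 0}

```text
clock: 13.3
eef_pos: [0.5456, -0.2248, 0.0431]
tcp_rot: [3.141, -0.003, -2.96]
ft_force: [-7.6, -0.5, 9.9]
width: 0.152
grip_force: 60.4
```

```bash
python3 st.py
```

```text
clock 13.3 x -74.27 y -0.8 Fx -7.55 Fy 0.86 Fz 9.85 w 0.152
```

drive_tool:
  increments:
    - {"claw": 1,"tx": -0.03,"ty": 0,"tz": 0,"wx": 0,"wy": 0,"wz": 0}
    - {"claw": 1,"tx": -0.06,"ty": 0,"tz": 0,"wx": 0,"wy": 0,"wz": 0}
    - {"claw": 1,"tx": -0.08,"ty": 0,"tz": 0,"wx": 0,"wy": 0,"wz": 0}

```text
clock: 13.6
eef_pos: [0.5478, -0.2244, 0.0431]
tcp_rot: [3.141, -0.003, -2.96]
ft_force: [-8.5, -0.5, 10.1]
width: 0.151
grip_force: 60.5
```

drive_tool:
  increments:
    - {"claw": 1,"tx": -0.015,"ty": 0,"tz": 0,"wx": 0,"wy": 0,"wz": 0}
    - {"claw": 1,"tx": -0.03,"ty": 0,"tz": 0,"wx": 0,"wy": 0,"wz": 0}

```text
clock: 13.8
eef_pos: [0.5486, -0.2242, 0.0431]
tcp_rot: [3.141, -0.003, -2.96]
ft_force: [-8.8, -0.7, 9.8]
width: 0.145
grip_force: 60.5
```

```bash
python3 st.py
```

```text
clock 13.8 x -71.16 y -0.81 Fx -8.81 Fy 0.91 Fz 9.84 w 0.145
```

Still at sliding force (about 8.5 N). Continuing in 1 mm steps.

drive_tool:
  increments:
    - {"claw": 1,"tx": -0.015,"ty": 0,"tz": 0,"wx": 0,"wy": 0,"wz": 0}
    - {"claw": 1,"tx": -0.03,"ty": 0,"tz": 0,"wx": 0,"wy": 0,"wz": 0}

```text
clock: 14.0
eef_pos: [0.5495, -0.2241, 0.0431]
tcp_rot: [3.141, -0.003, -2.96]
ft_force: [-8.5, -0.7, 10.0]
width: 0.148
grip_force: 60.5
```

drive_tool:
  increments:
    - {"claw": 1,"tx": -0.01,"ty": 0,"tz": 0,"wx": 0,"wy": 0,"wz": 0}
    - {"claw": 1,"tx": -0.02,"ty": 0,"tz": 0,"wx": 0,"wy": 0,"wz": 0}

```text
clock: 14.2
eef_pos: [0.5501, -0.2239, 0.0431]
tcp_rot: [3.141, -0.004, -2.96]
ft_force: [-9.2, -0.6, 9.4]
width: 0.15
grip_force: 60.5
```

drive_tool:
  increments:
    - {"claw": 1,"tx": -0.01,"ty": 0,"tz": 0,"wx": 0,"wy": 0,"wz": 0}
    - {"claw": 1,"tx": -0.02,"ty": 0,"tz": 0,"wx": 0,"wy": 0,"wz": 0}

```text
clock: 14.4
eef_pos: [0.5505, -0.2239, 0.0431]
tcp_rot: [3.141, -0.004, -2.96]
ft_force: [-9.7, -1.1, 9.3]
width: 0.154
grip_force: 60.5
```

drive_tool:
  increments:
    - {"claw": 1,"tx": -0.01,"ty": 0,"tz": 0,"wx": 0,"wy": 0,"wz": 0}
    - {"claw": 1,"tx": -0.02,"ty": 0,"tz": 0,"wx": 0,"wy": 0,"wz": 0}

```text
clock: 14.6
eef_pos: [0.551, -0.2238, 0.0431]
tcp_rot: [3.141, -0.004, -2.96]
ft_force: [-8.8, -0.4, 10.7]
width: 0.149
grip_force: 60.5
```

drive_tool:
  increments:
    - {"claw": 1,"tx": -0.01,"ty": 0,"tz": 0,"wx": 0,"wy": 0,"wz": 0}
    - {"claw": 1,"tx": -0.02,"ty": 0,"tz": 0,"wx": 0,"wy": 0,"wz": 0}

```text
clock: 14.8
eef_pos: [0.5516, -0.2237, 0.0431]
tcp_rot: [3.141, -0.004, -2.96]
ft_force: [-10.4, -0.4, 10.8]
width: 0.147
grip_force: 60.5
```

drive_tool:
  increments:
    - {"claw": 1,"tx": -0.01,"ty": 0,"tz": 0,"wx": 0,"wy": 0,"wz": 0}
    - {"claw": 1,"tx": -0.02,"ty": 0,"tz": 0,"wx": 0,"wy": 0,"wz": 0}

```text
clock: 15.0
eef_pos: [0.552, -0.2236, 0.0431]
tcp_rot: [3.141, -0.004, -2.96]
ft_force: [-10.9, -0.3, 11.2]
width: 0.151
grip_force: 60.6
```

drive_tool:
  increments:
    - {"claw": 1,"tx": -0.01,"ty": 0,"tz": 0,"wx": 0,"wy": 0,"wz": 0}
    - {"claw": 1,"tx": -0.01,"ty": 0,"tz": 0,"wx": 0,"wy": 0,"wz": 0}

```text
clock: 15.2
eef_pos: [0.5521, -0.2236, 0.0431]
tcp_rot: [3.141, -0.005, -2.96]
ft_force: [-10.2, -0.8, 10.2]
width: 0.151
grip_force: 60.6
```

```bash
python3 st.py
```

```text
clock 15.2 x -67.63 y -0.81 Fx -10.18 Fy 1.06 Fz 10.18 w 0.151
```

drive_tool:
  increments:
    - {"claw": 1,"tx": -0.01,"ty": 0,"tz": 0,"wx": 0,"wy": 0,"wz": 0}
    - {"claw": 1,"tx": -0.02,"ty": 0,"tz": 0,"wx": 0,"wy": 0,"wz": 0}

```text
clock: 15.4
eef_pos: [0.5525, -0.2235, 0.0431]
tcp_rot: [3.141, -0.005, -2.96]
ft_force: [-12.0, -1.6, 11.2]
width: 0.148
grip_force: 60.7
```

```bash
python3 st.py; python3 - <<'E'
from h import *
import pickle
for n in('top','side'):
    f=grab(n,n+'8.png');pickle.dump(f,open(n+'8.pkl','wb'))
T=pickle.load(open('top8.pkl','rb'));T7=pickle.load(open('top7.pkl','rb'));S=pickle.load(open('side8.pkl','rb'))
r=lambda im:cv2.resize(im,(400,400),interpolation=cv2.INTER_CUBIC)
cv2.imwrite('pics/c8.png',np.hstack([r(T['image'][190:290,395:495]),r(S['image'][175:245,335:405])])[:,:,::-1])
E
```

```text
clock 15.4 x -67.29 y -0.79 Fx -12.07 Fy 0.58 Fz 11.19 w 0.148
```

View pics/c8.png

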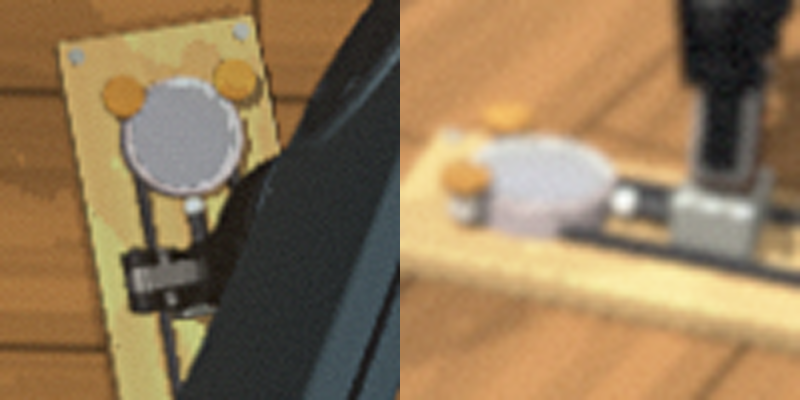

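Top crop: the lens at (182,137) sits under both heads at (125,96)/(235,80), with the nose ball touching at (193,205). The side crop shows the lens flat, with its rim under the heads and the nose in contact. Force is about 3.5 N above sliding friction, so a little more is needed.

drive_tool:
  increments:
    - {"claw": 1,"tx": -0.01,"ty": 0,"tz": 0,"wx": 0,"wy": 0,"wz": 0}

```text
clock: 15.6
eef_pos: [0.5526, -0.2235, 0.0431]
tcp_rot: [3.141, -0.005, -2.96]
ft_force: [-12.9, -1.1, 12.4]
width: 0.15
grip_force: 60.8
```

drive_tool:
  increments:
    - {"claw": 1,"tx": -0.01,"ty": 0,"tz": 0,"wx": 0,"wy": 0,"wz": 0}

```text
clock: 15.7
eef_pos: [0.5528, -0.2234, 0.0431]
tcp_rot: [3.141, -0.006, -2.96]
ft_force: [-13.0, -1.7, 12.7]
width: 0.15
grip_force: 60.8
```

drive_tool:
  increments:
    - {"claw": 1,"tx": -0.01,"ty": 0,"tz": 0,"wx": 0,"wy": 0,"wz": 0}

```text
clock: 15.8
eef_pos: [0.5529, -0.2234, 0.0431]
tcp_rot: [3.141, -0.006, -2.96]
ft_force: [-13.0, -1.3, 11.8]
width: 0.15
grip_force: 60.8
```

drive_tool:
  increments:
    - {"claw": 1,"tx": -0.01,"ty": 0,"tz": 0,"wx": 0,"wy": 0,"wz": 0}

```text
clock: 15.9
eef_pos: [0.5531, -0.2234, 0.0431]
tcp_rot: [3.141, -0.006, -2.96]
ft_force: [-13.5, -3.1, 13.1]
width: 0.151
grip_force: 60.9
```

drive_tool:
  increments:
    - {"claw": 1,"tx": -0.01,"ty": 0,"tz": 0,"wx": 0,"wy": 0,"wz": 0}

```text
clock: 16.0
eef_pos: [0.5532, -0.2234, 0.0431]
tcp_rot: [3.141, -0.007, -2.96]
ft_force: [-14.0, -2.5, 13.1]
width: 0.145
grip_force: 60.9
```

drive_tool:
  increments:
    - {"claw": 1,"tx": -0.005,"ty": 0,"tz": 0,"wx": 0,"wy": 0,"wz": 0}

```text
clock: 16.1
eef_pos: [0.5533, -0.2234, 0.0431]
tcp_rot: [3.141, -0.007, -2.96]
ft_force: [-14.7, -3.0, 13.0]
width: 0.151
grip_force: 60.9
```

About 6 N of squeeze: stop here. Releasing and rising.

drive_tool:
  increments:
    - {"claw": 0.5,"tx": 0,"ty": 0,"tz": 0,"wx": 0,"wy": 0,"wz": 0}
    - {"claw": 0,"tx": 0,"ty": 0,"tz": 0,"wx": 0,"wy": 0,"wz": 0}
    - {"claw": -0.5,"tx": 0,"ty": 0,"tz": 0,"wx": 0,"wy": 0,"wz": 0}
    - {"claw": -0.8,"tx": 0,"ty": 0,"tz": -0.3,"wx": 0,"wy": 0,"wz": 0}
    - {"claw": -0.8,"tx": 0,"ty": 0,"tz": -1.2,"wx": 0,"wy": 0,"wz": 0}
    - {"claw": -0.8,"tx": 0,"ty": 0,"tz": -2.4,"wx": 0,"wy": 0,"wz": 0}
    - {"claw": -0.8,"tx": 0,"ty": 0,"tz": -3.6,"wx": 0,"wy": 0,"wz": 0}
    - {"claw": -0.8,"tx": -0.5,"ty": 0,"tz": -4,"wx": 0,"wy": 0,"wz": 0}
    - {"claw": -0.8,"tx": -1,"ty": 0,"tz": -4,"wx": 0,"wy": 0,"wz": 0}
    - {"claw": -0.8,"tx": -1,"ty": 0,"tz": -4,"wx": 0,"wy": 0,"wz": 0}

```text
clock: 17.1
eef_pos: [0.5883, -0.2171, 0.164]
tcp_rot: [-3.14, 0.003, -2.959]
ft_force: [0.0, 0.3, -0.1]
width: 0.896
grip_force: 0.0
```

```bash
python3 - <<'E'
from h import *
import pickle
o=readout.get_obs();print(o['eef_pos'],o['clock'],o['ft_force'],o['dq'].round(3))
W=grab('wrist','wr9.png');pickle.dump(W,open('wr9.pkl','wb'))
ax=np.array([np.cos(.181),np.sin(.181)]);ay=np.array([-ax[1],ax[0]]);M=np.c_[ax,ay]*1000
hsv=cv2.cvtColor(W['image'],cv2.COLOR_RGB2HSV).astype(int);h,s,v=hsv[...,0],hsv[...,1],hsv[...,2]
def comps(m,z,amin):
    m=cv2.morphologyEx(m.astype(np.uint8),cv2.MORPH_OPEN,np.ones((3,3)))
    for c in cv2.findContours(m,0,2)[0]:
        if cv2.contourArea(c)<amin: continue
        e=cv2.fitEllipse(c); P=onz(W,*e[0],z)[:2]; d=(P-[.6191,-.2113])@M
        if abs(d[0])<150 and abs(d[1])<50: print(np.round(e[0],1),np.round(e[1],1),'holder-home mm',d.round(1))
print('grey lens z.028');comps((s<60)&(v>90),.028,60)
print('brass z.034');comps((s>165)&(v>150)&(h>15),.034,60)
print('fin z.066');comps(((h<13)|(h>170))&(s>110)&(v<170),.066,100)
E
```

```text
[ 0.58827595 -0.2171471   0.16402413] 17.1 [ 0.00456611  0.26731122 -0.08464366] [-0.015  0.     0.058 -0.014  0.002 -0.016]
grey lens z.028
[324.4 255.1] [60.2 68.6] holder-home mm [-4.2  0.1]
[299.  213.6] [ 4.1 42.6] holder-home mm [-41. -21.]
[329.4 159.6] [ 44.8 137.9] holder-home mm [-84.9   3.7]
[296.9 127.5] [ 3.8 89. ] holder-home mm [-108.9  -21.3]
[375.4 103.4] [ 9.8 10.5] holder-home mm [-126.3   37.9]
[274.2 103.1] [ 9.2 10.2] holder-home mm [-126.3  -38. ]
brass z.034
[354.  284.7] [18.6 19.8] holder-home mm [21.  25.9]
[294.1 284.3] [18.6 20.5] holder-home mm [ 20.8 -26.2]
fin z.066
[324.3 189.7] [24.1 36.5] holder-home mm [-68.1  -0.2]
```

The fin is at -68.1 mm (moved 31.7 mm and staying there), the lens is centred laterally to 0.1 mm under both heads, and the gripper is clear with zero force. Handing in.

```bash
python3 -c "
from plant import env
print(env.sign_off())"
```

```text
the job is handed in; nothing more can be done
None
```

The lens is home under both post heads, clamped by the sprung nose with an estimated 6 N squeeze. The gripper was let go and clear of everything, the bystanders were left alone, and I handed the job in at about 17 s; the sign-off returned no verdict.

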